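# Heft the sample tins and hold up the heaviest

### The arm

A 7-joint arm with a two-finger parallel gripper is mounted at the origin on the work surface. World frame = base frame: x ahead of the robot, y to its left, z up, the work surface at z = 0. Lengths are in mm, angles in rad, forces in N, time in s.
With the tool pointing down it reaches from about 400 to 875 mm from the base axis. Payload 4.4 kg.
Tool frame: the origin (TCP) lies midway between the tips of the shut fingers; the grasp point (between the pads) lies ctrl.grip_depth behind it (ctrl.grip_depth is the distance from the TCP to the grasp point, in mm); z points along the fingers, y is the line along which they close (so a half turn about z gives the same grasp; the last joint's range is limited). The gripper opens to 85 mm and grips with 20 to 120 N. Pads are 22 mm wide; open, the fingers measure 114 mm over their backs; the gripper's body (76 mm by 85 mm) begins 54 mm behind the grasp point. The pads swing forward as they close: fully open they stand 13 mm farther back than shut.
Start: joints at [-1.367, 0.628, 0.038, 1.517, -0.027, 0.996, -0.02], TCP at [173.225, 626.507, 231.313] pointing down, gripper open.
Joint ranges: [-3.06, 3.06], [-0.37, 2.12], [-1.25, 1.32], [0.18, 2.47], [-1.1, 4.24], [0.23, 1.98], [-2.94, 2.94]. Speed limits (rad/s): [2.57, 2.57, 3.14, 3.14, 3.14, 3.14, 3.14].

### API

Orientations are given as [roll, pitch, yaw] about the fixed x, y, z axes, in that order (R = Rz(yaw) Ry(pitch) Rx(roll)).
In Python, from cell import ctrl gives the robot as it stands.
- The arm moves only by the tool carry_out, never from a script. Its argument "deltas" is one flat list of numbers, 7 for each row, row after row: the turn, a rotation vector about the tool's x, y, z in degrees, then the shift along the tool's x, y, z in m, then the closure, from -1 (fully open) to 1 (shut). In form: [wx, wy, wz, dx, dy, dz, claw, wx, wy, wz, dx, dy, dz, claw, ...]. A call has 1 to 12 rows; each row shifts and turns the commanded pose from where the row before left it, along the tool's axes as they then stand; what a row does not reach is not made up. A row lasts 1/8 s, in which the tool goes at most 62.5 mm and 10.7 degrees, less where a joint would pass 70% of its speed; a pose out of reach is approached as far as the arm can. A call with a gripper value outside its range is refused whole. The fingers move at their own pace and stop on an object; the grip force is fixed at half the most. Time passes only in rows, so rows that do not move let the fingers close. It gives the time, the measured TCP pose, the force, the opening and the grip force at its end, in the units of the state.
- ctrl.read_state(): the state, without advancing time (a new reading comes with each control period).
- ctrl.get_image(name): name is "side" or "top" or "wrist"; returns the picture (400x640x3 uint8, red, green, blue); there is no depth.
- ctrl.calibration(name): a dict with "mtx" (3x3 intrinsics, pixels), "R" (3x3) and "t" (3): a world point X has camera coordinates R X + t. Camera axes: x right, y down, z forward; pixel columns grow to the right and rows downward; lengths in mm; the calibration is good to about 2 mm. A picture is of the moment at which its call begins: read the wrist's pose just before it. calibration takes no time and is no camera call; for the wrist camera it gives the pose at the moment of the call.
- ctrl.finish_job(): hands the job in; it is judged then, once.
The state is a dict: "clock": time; "qpos": joint angles; "qd": joint speeds; "tau": joint torques, N m; "eef_pos": TCP position; "tool_rot": TCP orientation; "force": force on the tool from outside, world axes, zero at the start; "torque": the same for the moment, N m; "width": finger opening in mm; "gripper_force": force on a finger pad.
Only numpy, scipy, OpenCV 4.12 (cv2) and the standard library are available. Lean on these libraries where they do the work, as an engineer would, in place of code of your own. Each camera call takes 0.05 s, during which the arm holds its last target. There are 200 camera calls.

### The job

Slide the clear cover of the dry-storage case fully open and leave it open, then heft the three closed sample tins one at a time from left to right (left as the robot sees it), lifting each a few centimetres and setting it back upright on its own mat before lifting the next. Finish holding the heaviest tin upright and still in the gripper, more than 10 cm above the case's rim, with the other two standing on their mats; the last tin need not be set down if it is the one. Leave the bottles, beaker, scanner, spatula and orange desiccant canister where they are: the program ends while the tin is held.

Things in the scene. Friction and masses are not known exactly. Their poses are not given: they have to be found in the camera images.
- case: white open-topped dry-storage case fixed to the worktop, outside 152 mm (its x) by 328 mm (its y), rim 70 mm above the worktop, walls 6 mm thick, floor 6 mm above the worktop, aluminium cover rails (top 80 mm) along both short ends, running 160 mm on behind it; origin at the centre of its underside, x away from the robot, y to the left; yaw within 0.2 rad
- cover (a joint): clear flat cover with blue edges sliding level on the case's rails; 0 m = shut, grows as it slides away from the robot along the case's x, 0.15 m = fully open (stop); it starts shut or up to 0.03 open; slides with about 2 N of friction and stays where it is left
- cover_handle (a point): middle of the blue handle bar standing up on the cover: bar 14 mm thick (case x), 90 mm long (case y), from 78 to 108 mm above the worktop, this point 96 mm above it; moves with the cover, near the cover's front edge (55 mm on the robot's side of the case's middle when shut, 95 mm beyond it when fully open)
- tin_left: closed round aluminium tin, 60 mm across (lid rim 61 mm), 55 mm tall, green disc on its lid, lid fixed on, standing on the left mat in the case (left is the case's +y); the three look alike but weigh 0.15 to 0.75 kg, at least 100 g apart, drawn anew each time: the heaviest must be felt; contents may shift 1-2 mm inside; origin at the centre of its underside, z up
- tin_middle: closed round aluminium tin, 60 mm across (lid rim 61 mm), 55 mm tall, green disc on its lid, lid fixed on, standing on the middle mat in the case (left is the case's +y); the three look alike but weigh 0.15 to 0.75 kg, at least 100 g apart, drawn anew each time: the heaviest must be felt; contents may shift 1-2 mm inside; origin at the centre of its underside, z up
- tin_right: closed round aluminium tin, 60 mm across (lid rim 61 mm), 55 mm tall, green disc on its lid, lid fixed on, standing on the right mat in the case (left is the case's +y); the three look alike but weigh 0.15 to 0.75 kg, at least 100 g apart, drawn anew each time: the heaviest must be felt; contents may shift 1-2 mm inside; origin at the centre of its underside, z up
- mat_left (a point): centre of the left round black mat, 72 mm across, on the case floor (6 mm above the worktop); mats are 95 mm apart in a row along the case's y, midway (70 mm) between the long inner walls
- mat_middle (a point): centre of the middle round black mat, 72 mm across, on the case floor (6 mm above the worktop); mats are 95 mm apart in a row along the case's y, midway (70 mm) between the long inner walls
- mat_right (a point): centre of the right round black mat, 72 mm across, on the case floor (6 mm above the worktop); mats are 95 mm apart in a row along the case's y, midway (70 mm) between the long inner walls
- bottle_0: square clear sample bottle with a round white cap, 60 x 60 mm, 121 mm tall, on the left of the case; bystander, origin at the centre of its underside
- bottle_1: square clear sample bottle with a round white cap, 60 x 60 mm, 121 mm tall, on the left of the case; bystander, origin at the centre of its underside
- bottle_2: square clear sample bottle with a round white cap, 60 x 60 mm, 121 mm tall, on the left of the case; bystander, origin at the centre of its underside
- desiccant: small orange canister, 28 mm across, 42 mm tall, standing inside the case by its far wall between the middle and the right tin; bystander, origin at the centre of its underside
- beaker: glass beaker, 68 mm across, 85 mm tall, on the right of the case; bystander, origin at the centre of its underside
- scanner: white and blue hand scanner lying on the worktop far right, 165 mm long, 70 mm wide, 35 mm high; bystander, origin under its white handle
- spatula: steel spatula with a black handle, about 180 mm long, lying to the right of the case; bystander

How it is judged:
By the outcome, as a careful person would: the job done as asked, in the order asked, and still so for the second after the job is handed in, while the arm keeps its last pose, push and grip.
It also fails if it takes over 69 s, if anything falls off the work surface, if the arm or the gripper's body presses on something with over 40 N, if the wrist force passes 120 N, or if a joint passes its speed limit or range.

## Working session

There is one attempt and no reset: what is moved stays moved. The work goes in short steps, Python scripts to look and compute and a tool call to move; the robot and the scene stay as the last step left them, time stands still between calls to the robot, and variables do not carry over. Pictures are saved under pics/ and viewed, at most 10 in all, crops included, and the job is handed in when it is done.

Besides the shell and the picture viewer there is one more tool, called after "Call:" in YAML: its name, and indented under it one key for each argument. carry_out: Moves the arm, as the interface text tells. Its arguments: {"type":"object","properties":{"deltas":{"type":"array"}},"required":["deltas"]}

```bash
mkdir -p pics; ls
python3 - <<'E'
from cell import ctrl
import cv2
s=ctrl.read_state()
for k,v in s.items(): print(k,v)
print(ctrl.grip_depth)
for n in ["top","side"]:
    im=ctrl.get_image(n); cv2.imwrite(f"pics/{n}0.png",im[:,:,::-1])
    c=ctrl.calibration(n); print(n,c)
E
```

```text
pics
clock 0.0
qpos [-1.36678784  0.62935012  0.03841766  1.51835727 -0.02700436  0.99626491
 -0.01997364]
qd [-0.00156235  0.00032496 -0.00018374  0.00127772 -0.00092723 -0.0004764
  0.00129248]
tau [-6.40234757e-04 -5.63389957e+01  1.22610804e+00 -1.93445510e+01
  1.10630871e-02  1.02541811e-02 -1.52011881e-05]
eef_pos [173.04996302 625.90979018 230.38946668]
tool_rot [-3.13973016e+00  6.40134971e-06  2.87182805e+00]
force [ 1.20634263 -0.81294208 -0.58039512]
torque [-0.02854574 -0.00665627  0.00861039]
gripper_force 0.0
width 85.65383139618831
18.700000000000003
top {'mtx': array([[473.32898615,   0.        , 315.23347314],
       [  0.        , 473.32898615, 196.56156855],
       [  0.        ,   0.        ,   1.        ]]), 'R': array([[ 0.02332196, -0.99971527, -0.00504683],
       [-0.98599033, -0.02216718, -0.16532296],
       [ 0.16516402,  0.00883178, -0.98622657]]), 't': array([  -5.93052268,  493.92405313, 1696.98281605])}
side {'mtx': array([[477.58699096,   0.        , 315.05063499],
       [  0.        , 477.58699096, 192.53111019],
       [  0.        ,   0.        ,   1.        ]]), 'R': array([[ 0.72440593, -0.68937288,  0.00104121],
       [-0.41413522, -0.43638751, -0.7987853 ],
       [ 0.55111529,  0.57821361, -0.60161529]]), 't': array([-362.97765726,  305.83369708, 1346.37706988])}
```

Run:
```python
import cv2
im=cv2.imread("pics/top0.png"); cv2.imwrite("pics/top0c.png",cv2.resize(im[80:330,140:500],None,fx=2.2,fy=2.2,interpolation=cv2.INTER_CUBIC))
```

```text
(no output)
```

View pics/top0c.png

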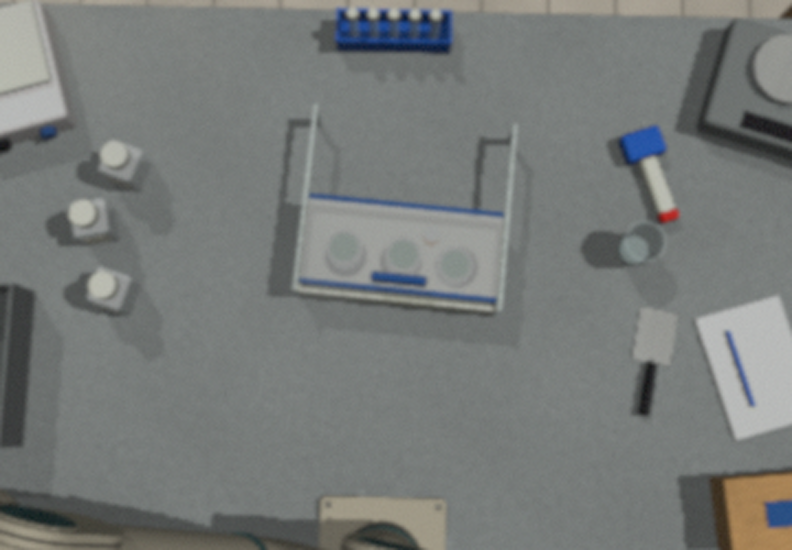

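View pics/side0.png

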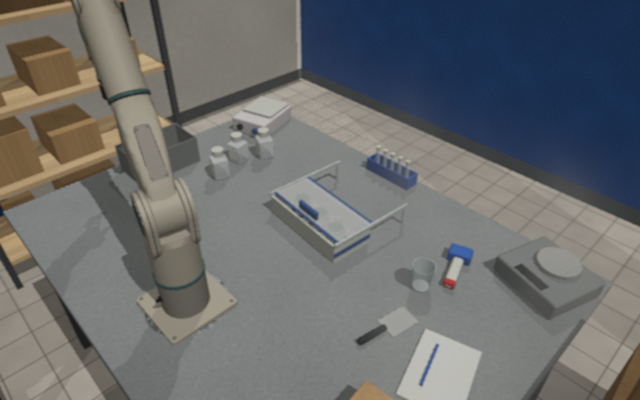

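The top view shows the case ahead of the robot. In the full image, the handle is near (321,207), the lids near (297,193), (323,196) and (347,201), and the rails run from (274,213)/(367,221) back to (284,128)/(374,137). The cover is nearly shut. In the side view everything is standing as described.

```bash
cat > h.py <<'E'
import numpy as np, cv2
from cell import ctrl
def ray(name,uv,z,c=None):
    c=c or ctrl.calibration(name); R,t=c["R"],c["t"]
    o=-R.T@t; d=R.T@np.linalg.solve(c["mtx"],[uv[0],uv[1],1.])
    return o+d*(z-o[2])/d[2]
def proj(name,X,c=None):
    c=c or ctrl.calibration(name); p=c["mtx"]@(c["R"]@np.asarray(X,float)+c["t"]); return p[:2]/p[2]
def comps(im,lo,hi,roi,amin):
    x0,y0,x1,y1=roi; h=cv2.cvtColor(im[y0:y1,x0:x1],cv2.COLOR_BGR2HSV)
    n,l,st,ce=cv2.connectedComponentsWithStats(cv2.inRange(h,lo,hi))
    return [(st[i,4],ce[i]+[x0,y0],np.argwhere(l==i)[:,::-1]+[x0,y0]) for i in range(1,n) if st[i,4]>=amin]
E
python3 - <<'E'
from h import *
im=cv2.imread("pics/top0.png")
for a,c,p in comps(im,(100,110,40),(130,255,255),(260,150,390,240),15):
    r=cv2.minAreaRect(p.astype(np.float32)); 
    print(a,c,r, "z78",ray("top",c,78)[:2],"z100",ray("top",c,100)[:2])
    k=p[:,0].argmin(),p[:,0].argmax()
    A=np.polyfit(p[:,0],p[:,1],1); e=[ray("top",(u,np.polyval(A,u)),78) for u in (p[k[0],0],p[k[1],0])]
    d=e[0]-e[1]; print("  ends",e[0][:2],e[1][:2],"len",np.hypot(*d[:2]),"yaw",np.arctan2(-d[0],d[1]))
for uv in [(284,128),(374.5,137),(274,213),(367,221)]: print("rail",ray("top",uv,80))
h=cv2.cvtColor(im,cv2.COLOR_BGR2HSV)
for uv in [(297,193),(323,196),(347,201),(310,185)]: print(h[uv[1],uv[0]])
for uv in [(297,193),(323,196),(347,201)]: print("lid",ray("top",uv,61))
E
```

```text
66 [321.09090909 206.33333333] ((320.9634094238281, 206.32925415039062), (22.307172775268555, 2.871220111846924), 6.340190887451172) z78 [452.75650253 -16.74150698] z100 [449.53115215 -16.65265104]
  ends [455.81573665  23.06009848] [449.75043447 -55.85140517] len 79.14425625551281 yaw -0.07671125125597884
30 [343.8        214.03333333] ((343.9901123046875, 214.09901428222656), (28.06005096435547, 0.9950371980667114), 5.710592269897461) z78 [426.81866197 -98.37434075] z100 [423.93353341 -97.21472214]
  ends [430.15679672 -49.05018185] [ 423.38783573 -149.06810573] len 100.24671530282212 yaw -0.06757443603349204
rail [740.53910321 125.88889441  80.        ]
rail [ 713.49136265 -206.88358304   80.        ]
rail [424.62736405 150.79484892  80.        ]
rail [ 403.46278614 -181.05425644   80.        ]
[ 71  20 143]
[ 70  16 141]
[ 71  20 142]
[ 45   3 159]
lid [502.22974684  71.76817284  61.        ]
lid [493.29699015 -22.93129291  61.        ]
lid [ 476.88561736 -110.22073481   61.        ]
```

Call:
carry_out:
  deltas: [0, 0, 9.85, 0, 0, 0, 1, 0, 0, 9.85, 0, 0, 0, 1, 0, 0, 9.85, 0, 0, 0, 1, 0, 0, 9.85, 0, 0, 0, 1, 0, 0, 9.85, 0, 0, 0, 1, 0, 0, 9.85, 0, 0, 0, 1, 0, 0, 9.85, 0, 0, 0, 1, 0, 0, 9.85, 0, 0, 0, 1, 0, 0, 0, -0.038, 0.032, 0, 1, 0, 0, 0, -0.038, 0.032, 0, 1, 0, 0, 0, -0.038, 0.032, 0, 1, 0, 0, 0, -0.038, 0.032, 0, 1]

```text
clock: 1.6
eef_pos: [290.2, 463.9, 231.0]
tool_rot: [-3.141, 0.001, 1.497]
force: [0.1, 0.7, 0.5]
width: 0.0
gripper_force: 0.0
```

Call:
carry_out:
  deltas: [0, 0, 0, -0.038, 0.032, 0, 1, 0, 0, 0, -0.038, 0.032, 0, 1, 0, 0, 0, -0.038, 0.032, 0, 1, 0, 0, 0, -0.038, 0.032, 0, 1, 0, 0, 0, -0.038, 0.032, 0, 1, 0, 0, 0, -0.038, 0.032, 0, 1, 0, 0, 0, -0.038, 0.032, 0, 1, 0, 0, 0, -0.04, -0.012, 0.01, 1, 0, 0, 0, -0.04, -0.012, 0.01, 1, 0, 0, 0, -0.04, -0.012, 0.01, 1, 0, 0, 0, -0.04, -0.012, 0.01, 1, 0, 0, 0, -0.04, -0.012, 0.01, 1]

```text
clock: 3.1
eef_pos: [417.9, -12.6, 181.0]
tool_rot: [-3.142, 0.0, 1.497]
force: [0.4, 0.3, 0.2]
width: 0.2
gripper_force: 0.0
```

```bash
cat >> h.py <<'E'
O=np.array([491.,-21.]); YAW=-0.075
def case(p):
    c,s=np.cos(YAW),np.sin(YAW); d=np.asarray(p)[:2]-O; return np.array([c*d[0]+s*d[1],-s*d[0]+c*d[1]])
def st():
    s=ctrl.read_state(); print("t%.2f"%s["clock"],"pos",np.round(s["eef_pos"],1),"rot",np.round(s["tool_rot"],3),"case",np.round(case(s["eef_pos"]),1),"F",np.round(s["force"],2),"w%.1f g%.1f"%(s["width"],s["gripper_force"]),"q",np.round(s["qpos"],2)); return s
E
python3 - <<'E'
from h import *
st(); c=ctrl.calibration("wrist"); im=ctrl.get_image("wrist")[:,:,::-1]; cv2.imwrite("pics/w1.png",im)
np.savez("w1.npz",**c); print(c)
E
```

```text
t3.10 pos [417.9 -12.6 181. ] rot [-3.142  0.     1.497] case [-73.6   2.9] F [0.42 0.32 0.22] w0.2 g0.0 q [-0.33  0.42  0.4   2.19 -0.29  0.58  0.21]
{'mtx': array([[351.24618692,   0.        , 321.40656703],
       [  0.        , 351.24618692, 201.08647795],
       [  0.        ,   0.        ,   1.        ]]), 'R': array([[ 9.97375288e-01, -7.24048260e-02,  2.74303254e-04],
       [-6.97376570e-02, -9.59602419e-01,  2.72580000e-01],
       [-1.94728854e-02, -2.71883685e-01, -9.62133083e-01]]), 't': array([-417.73546668,   -4.62710246,  335.15580213])}
```

View pics/w1.png

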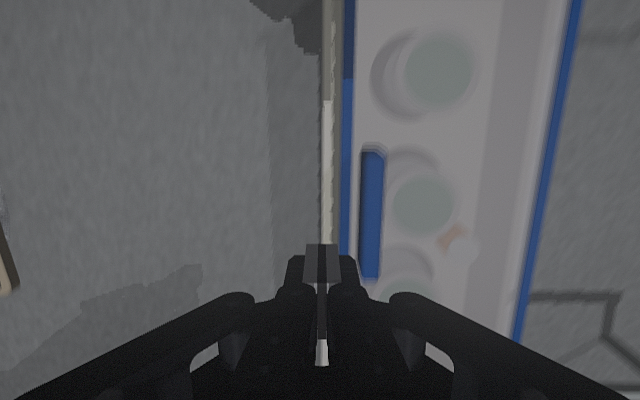

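The wrist view shows the handle bar at columns 361–384, rows 145–280. The left lid is at (439,70), the middle lid at (423,204) and the canister near (455,240). The closed fingertips at columns 304–340 are clear of the handle on the robot's side.

Run:
```python
from h import *
c=dict(np.load("w1.npz"))
f=lambda uv,z:np.round(case(ray("",uv,z,c)),1)
for uv in [(361,150),(384,150),(361,275),(384,275)]: print("handle108",f(uv,108))
print("lids",f((439,70),61),f((423,204),61),"cover front",f((346,200),78),f((348,30),78),"rear",f((560,100),78),f((519,330),78))
print("tip",f((304,250),181),f((340,250),181), "case wall",f((323,140),70),f((320,230),70))
```

```text
handle108 [-49.3  43.6]
handle108 [-35.2  43.6]
handle108 [-46.5 -41.1]
handle108 [-30.9 -41.1]
lids [ 9.  93.7] [ 5.7 -4.5] cover front [-55.7   3.3] [-56.8 116.2] rear [86.8 73.5] [  87.2 -105.9]
tip [-81.2   9.3] [-65.4   9.3] case wall [-72.5  45.7] [-74.5 -22.9]
```

Call:
carry_out:
  deltas: [0, 0, 0, 0, 0, 0.03, 1, 0, 0, 0, 0, 0, 0.03, 1, 0, 0, 0, 0, 0, 0.03, 1, 0, 0, 0, 0, 0.01, 0, 1, 0, 0, 0, 0, 0.01, 0, 1, 0, 0, 0, 0, 0.015, 0, 1, 0, 0, 0, 0, 0.02, 0, 1, 0, 0, 0, 0, 0.02, 0, 1, 0, 0, 0, 0, 0.02, 0, 1, 0, 0, 0, 0, 0.02, 0, 1, 0, 0, 0, 0, 0.015, 0, 1, 0, 0, 0, 0, 0.01, 0, 1]

```text
clock: 4.65
eef_pos: [559.2, -22.0, 92.5]
tool_rot: [3.141, 0.001, 1.497]
force: [-2.7, -0.8, 2.4]
width: 0.0
gripper_force: 1.2
```

Call:
carry_out:
  deltas: [0, 0, 0, 0, 0.005, 0, 1, 0, 0, 0, 0, 0.004, 0, 1, 0, 0, 0, 0, 0.003, 0, 1]

```text
clock: 5.03
eef_pos: [569.7, -22.5, 91.5]
tool_rot: [-3.141, -0.0, 1.497]
force: [-6.4, 1.0, 5.6]
width: 0.2
gripper_force: 3.7
```

Run:
```python
from h import *
st()
```

```text
t5.03 pos [569.7 -22.5  91.5] rot [-3.141 -0.     1.497] case [78.6  4.4] F [-6.4   0.95  5.59] w0.2 g3.7 q [-0.21  0.73  0.32  1.87 -0.38  0.6   0.27]
```

Call:
carry_out:
  deltas: [0, 0, 0, 0, 0.003, 0, 1, 0, 0, 0, 0, 0.003, 0, 1, 0, 0, 0, 0, 0, 0, 1]

```text
clock: 5.4
eef_pos: [569.7, -22.5, 90.9]
tool_rot: [-3.129, -0.002, 1.496]
force: [-13.0, 0.4, 11.4]
width: 0.1
gripper_force: 7.3
```

Call:
carry_out:
  deltas: [0, 0, 0, 0, -0.02, 0, 1, 0, 0, 0, 0, -0.01, -0.03, 1, 0, 0, 0, 0.01, -0.01, -0.04, -1, 0, 0, 0, 0.015, -0.02, -0.04, -1, 0, 0, 0, 0.015, -0.02, -0.04, -1, 0, 0, 0, 0.015, 0, -0.01, -1, 0, 0, 0, 0, 0, 0, -1, 0, 0, 0, 0, 0, 0, -1]

```text
clock: 6.4
eef_pos: [500.4, 37.0, 250.8]
tool_rot: [-3.141, 0.001, 1.496]
force: [-0.5, -0.4, -0.9]
width: 85.2
gripper_force: 0.0
```

Run:
```python
from h import *
st(); c=ctrl.calibration("wrist"); im=ctrl.get_image("wrist")[:,:,::-1]; cv2.imwrite("pics/w2.png",im)
np.savez("w2.npz",**c)
t=ctrl.get_image("top")[:,:,::-1]; cv2.imwrite("pics/top2.png",t)
for a,ce,p in comps(t,(100,110,40),(130,255,255),(260,100,390,240),8):
    print(a,np.round(ce),"z108",case(ray("top",ce,100)),"z78",case(ray("top",ce,78)))
```

```text
t6.40 pos [500.4  37.  250.8] rot [-3.141e+00  1.000e-03  1.496e+00] case [ 5.  58.5] F [-0.45 -0.37 -0.94] w85.2 g0.0 q [-0.45  0.42  0.46  1.91 -0.24  0.86  0.05]
146 [319. 101.] z108 [346.4950001   46.22332803] z78 [354.87720767  46.97443776]
10 [338. 137.] z108 [216.99319369 -37.12449615] z78 [223.65417316 -37.48117495]
59 [327. 169.] z108 [96.35945152 -5.96649577] z78 [101.41706967  -5.90904888]
8 [344. 176.] z108 [ 75.40310962 -71.43673324] z78 [ 80.18219387 -72.24946118]
```

View pics/w2.png

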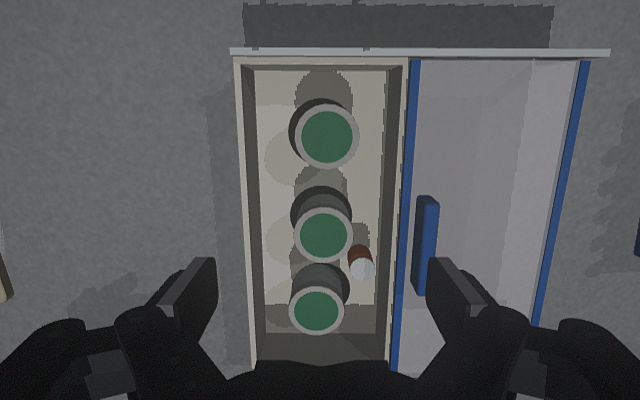

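The cover is fully open: its front edge is beyond the case's far wall and the handle is at about (427,245). The green lids are at (327,136), (324,235) and (317,311), with the canister at (361,265).

Run:
```python
from h import *
c=dict(np.load("w2.npz")); im=cv2.imread("pics/w2.png")
f=lambda uv,z:np.round(case(ray("",uv,z,c)),1)
for a,ce,p in comps(im,(60,70,30),(90,255,255),(250,80,400,350),200): print(a,np.round(ce,1),"lid",f(ce,61),"world",ray("",ce,61,c)[:2])
print("wall near",f((236,70),70),f((255,350),70),"far",f((408,70),70),f((389,350),70),"desicc",f((361,270),48))
```

```text
2017 [326.4 136.6] lid [ 9.6 96.1] world [507.80562662  74.10127946]
1594 [323. 235.] lid [ 6.7 -2.3] world [497.50832296 -23.83947435]
1319 [315.7 310.7] lid [ -0.9 -89.8] world [ 483.39936372 -110.44752791]
wall near [-69.1 153.8] [ -67.  -132.8] far [ 79.8 154.1] [  78.9 -132.5] desicc [ 48.1 -47.8]
```

Call:
carry_out:
  deltas: [0, 0, 0, 0.018, 0.001, 0.04, -0.8, 0, 0, 0, 0.019, 0.001, 0.04, -0.8, 0, 0, 0, 0, 0, 0.04, -0.8, 0, 0, 0, 0, 0, 0.04, -0.8, 0, 0, 0, 0, 0, 0.03, -0.8, 0, 0, 0, 0, 0, 0.02, -0.8, 0, 0, 0, 0, 0, 0.015, -0.8, 0, 0, 0, 0, 0, 0, -0.8]

```text
clock: 7.5
eef_pos: [504.4, 73.7, 25.2]
tool_rot: [-3.139, 0.001, 1.496]
force: [0.6, -0.4, 0.3]
width: 77.2
gripper_force: 0.0
```

Run:
```python
from h import *
st(); im=ctrl.get_image("wrist")[:,:,::-1]; cv2.imwrite("pics/w3.png",im)
```

```text
t7.50 pos [504.4  73.7  25.2] rot [-3.139e+00  1.000e-03  1.496e+00] case [ 6.3 95.4] F [ 0.6  -0.37  0.31] w77.2 g0.0 q [-0.34  0.78  0.22  2.05 -0.46  0.35  0.17]
```

View pics/w3.png

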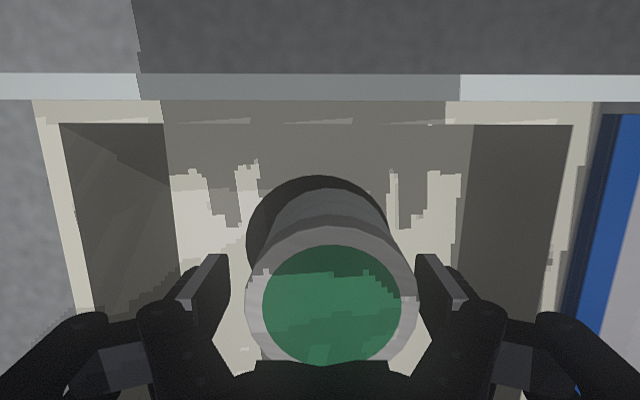

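The left tin sits between the pads with its lid centre at column 332, against a pad midpoint of 323. That puts it about 3 mm too far away, so I'll shift and grip.

Call:
carry_out:
  deltas: [0, 0, 0, 0, 0.003, 0, -0.8, 0, 0, 0, 0, 0, 0, 1, 0, 0, 0, 0, 0, 0, 1, 0, 0, 0, 0, 0, 0, 1, 0, 0, 0, 0, 0, 0, 1]

```text
clock: 8.18
eef_pos: [508.9, 74.3, 27.5]
tool_rot: [3.14, -0.001, 1.497]
force: [-1.1, 0.1, 5.2]
width: 58.0
gripper_force: 63.7
```

Call:
carry_out:
  deltas: [0, 0, 0, 0, 0, -0.005, 1, 0, 0, 0, 0, 0, -0.015, 1, 0, 0, 0, 0, 0, -0.02, 1, 0, 0, 0, 0, 0, -0.01, 1, 0, 0, 0, 0, 0, 0, 1, 0, 0, 0, 0, 0, 0, 1, 0, 0, 0, 0, 0, 0, 1]

```text
clock: 9.05
eef_pos: [507.7, 74.1, 75.7]
tool_rot: [-3.14, 0.0, 1.496]
force: [-0.1, -0.1, -2.8]
width: 57.8
gripper_force: 64.5
```

```bash
cat >> h.py <<'E'
def weigh(n=10):
    F=[];T=[]
    for i in range(n):
        s=ctrl.read_state(); F.append(s["force"]); T.append(s["tau"]); im=ctrl.get_image("wrist")
    print("meanF",np.mean(F,0).round(2),"std",np.std(F,0).round(2),"tau",np.mean(T,0).round(2)); return im[:,:,::-1]
E
python3 - <<'E'
from h import *
st(); im=weigh(); cv2.imwrite("pics/w4.png",im); st()
E
```

```text
t9.05 pos [507.7  74.1  75.7] rot [-3.14   0.     1.496] case [ 9.5 96. ] F [-0.12 -0.06 -2.75] w57.8 g64.5 q [-0.39  0.7   0.29  2.03 -0.42  0.47  0.14]
meanF [-0.29 -0.31 -1.86] std [0.54 0.42 0.49] tau [-1.000e-02 -4.974e+01  4.690e+00 -9.770e+00  1.000e-02  0.000e+00
  0.000e+00]
t9.55 pos [508.1  74.1  76.3] rot [-3.141  0.     1.496] case [ 9.9 96.1] F [ 0.02 -0.49 -1.46] w58.1 g64.5 q [-0.39  0.7   0.29  2.03 -0.42  0.47  0.14]
```

Call:
carry_out:
  deltas: [0, 0, 0, 0, -0.004, 0.005, 1, 0, 0, 0, 0, 0, 0.02, 1, 0, 0, 0, 0, 0, 0.015, 1, 0, 0, 0, 0, 0, 0.006, 1, 0, 0, 0, 0, 0, 0.002, 1, 0, 0, 0, 0, 0, 0, 1]

```text
clock: 10.3
eef_pos: [504.3, 74.4, 28.5]
tool_rot: [3.141, -0.0, 1.496]
force: [-0.2, 0.6, -1.5]
width: 58.0
gripper_force: 64.6
```

Run:
```python
from h import *
st()
im=ctrl.get_image("wrist")[:,:,::-1]; cv2.imwrite("pics/w5.png",im)
for n in ("w4","w5"):
    for a,ce,p in comps(cv2.imread(f"pics/{n}.png"),(60,70,30),(90,255,255),(150,80,500,390),200): print(n,a,np.round(ce,1))
```

```text
t10.30 pos [504.3  74.4  28.5] rot [ 3.141 -0.     1.496] case [ 6.1 96.1] F [-0.23  0.56 -1.54] w58.0 g64.6 q [-0.35  0.78  0.22  2.06 -0.46  0.35  0.18]
w4 12812 [321.3 304.4]
w5 12805 [321.3 304.4]
```

View pics/w5.png

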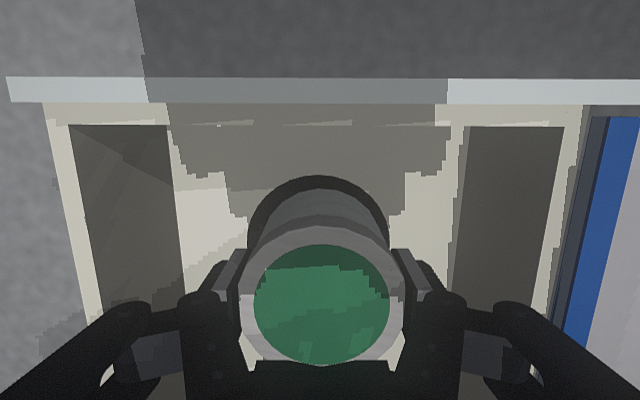

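The left tin is upright over its mat at (321,304), about 1 mm from touching. I'll lower it, release it and move to the middle tin.

Call:
carry_out:
  deltas: [0, 0, 0, 0, 0, 0.002, 1, 0, 0, 0, 0, 0, 0, 1, 0, 0, 0, 0, 0, 0, -0.8, 0, 0, 0, 0, 0, 0, -0.8, 0, 0, 0, 0, 0, 0, -0.8, 0, 0, 0, 0, 0, -0.01, -0.8, 0, 0, 0, 0, 0, -0.03, -0.8, 0, 0, 0, 0, 0, -0.04, -0.8, 0, 0, 0, -0.033, 0, 0, -0.8, 0, 0, 0, -0.033, 0, 0, -0.8, 0, 0, 0, -0.032, 0.001, 0, -0.8, 0, 0, 0, 0, 0, 0, -0.8]

```text
clock: 11.85
eef_pos: [497.8, -26.6, 107.1]
tool_rot: [3.141, 0.001, 1.491]
force: [0.3, 0.9, 0.1]
width: 77.2
gripper_force: 0.0
```

Run:
```python
from h import *
st(); c=ctrl.calibration("wrist"); im=weigh(4); cv2.imwrite("pics/w6.png",im); 
for a,ce,p in comps(im,(60,70,30),(90,255,255),(50,0,600,390),200): print(a,np.round(ce,1),case(ray("",ce,61,c)))
```

```text
t11.85 pos [497.8 -26.6 107.1] rot [3.141e+00 1.000e-03 1.491e+00] case [ 7.2 -5. ] F [0.26 0.9  0.08] w77.2 g0.0 q [-0.21  0.63  0.31  2.05 -0.37  0.51  0.29]
meanF [ 0.28  0.63 -0.09] std [0.52 0.28 0.13] tau [  1.15 -46.35   4.93 -10.37   0.09  -0.05   0.05]
7482 [320.3  43.7] [ 7.00058393 91.74678283]
5154 [320.6 229.3] [ 6.75410618 -6.18492594]
2164 [309.5 347.4] [ -0.54458879 -85.90553139]
```

Run:
```python
from h import *
st(); c=ctrl.calibration("wrist"); im=ctrl.get_image("wrist")[:,:,::-1]
for a,ce,p in comps(im,(60,70,30),(90,255,255),(50,0,600,390),200): print(a,np.round(ce,1),case(ray("",ce,61,c)))
```

```text
t12.05 pos [497.9 -22.1 106.4] rot [-3.141e+00 -1.000e-03  1.498e+00] case [ 7.  -0.6] F [-0.67  0.14  0.3 ] w76.7 g0.0 q [-0.22  0.63  0.31  2.05 -0.38  0.51  0.29]
7534 [320.5  44.3] [ 6.21946395 95.89037326]
5143 [320.6 230. ] [ 6.56576854 -1.897364  ]
2117 [309.4 347.7] [ -0.24566599 -81.05751035]
```

Call:
carry_out:
  deltas: [0, 0, 0, 0, 0, 0.03, -0.8, 0, 0, 0, 0, 0, 0.03, -0.8, 0, 0, 0, 0, 0, 0.015, -0.8, 0, 0, 0, 0, 0, 0.005, -0.8, 0, 0, 0, 0, 0, 0, 1, 0, 0, 0, 0, 0, 0, 1, 0, 0, 0, 0, 0, 0, 1, 0, 0, 0, 0, 0, 0, 1]

```text
clock: 13.1
eef_pos: [498.2, -23.3, 27.1]
tool_rot: [3.141, -0.0, 1.496]
force: [-1.5, 0.4, 5.9]
width: 59.3
gripper_force: 65.7
```

Call:
carry_out:
  deltas: [0, 0, 0, 0, 0, -0.005, 1, 0, 0, 0, 0, 0, -0.015, 1, 0, 0, 0, 0, 0, -0.02, 1, 0, 0, 0, 0, 0, -0.01, 1, 0, 0, 0, 0, 0, 0, 1, 0, 0, 0, 0, 0, 0, 1, 0, 0, 0, 0, 0, 0, 1]

```text
clock: 13.98
eef_pos: [497.4, -23.3, 75.7]
tool_rot: [-3.14, 0.0, 1.496]
force: [-0.1, 0.8, -3.0]
width: 58.8
gripper_force: 65.5
```

Run:
```python
from h import *
st(); im=weigh(); cv2.imwrite("pics/w7.png",im); st()
for a,ce,p in comps(im,(60,70,30),(90,255,255),(50,0,600,390),200): print(a,np.round(ce,1))
```

```text
t13.97 pos [497.4 -23.3  75.7] rot [-3.14   0.     1.496] case [ 6.6 -1.9] F [-0.09  0.79 -2.99] w58.8 g65.5 q [-0.19  0.68  0.27  2.07 -0.41  0.44  0.32]
meanF [ 0.03  0.02 -3.01] std [0.5  0.47 0.3 ] tau [-1.000e-02 -4.916e+01  4.340e+00 -9.400e+00  1.000e-02  0.000e+00
  0.000e+00]
t14.47 pos [497.8 -23.4  76.3] rot [-3.142 -0.     1.496] case [ 7.  -1.9] F [ 0.79  0.3  -3.34] w59.2 g65.5 q [-0.19  0.68  0.27  2.07 -0.41  0.44  0.32]
8846 [320.   39.4]
12875 [321.3 305.4]
```

Call:
carry_out:
  deltas: [0, 0, 0, 0, -0.001, 0.005, 1, 0, 0, 0, 0, 0, 0.02, 1, 0, 0, 0, 0, 0, 0.015, 1, 0, 0, 0, 0, 0, 0.007, 1, 0, 0, 0, 0, 0, 0.003, 1, 0, 0, 0, 0, 0, 0, 1]

```text
clock: 15.22
eef_pos: [496.3, -23.4, 27.1]
tool_rot: [-3.141, -0.001, 1.496]
force: [-2.8, -0.5, 4.6]
width: 59.1
gripper_force: 66.2
```

Call:
carry_out:
  deltas: [0, 0, 0, 0, 0, 0, -0.8, 0, 0, 0, 0, 0, 0, -0.8, 0, 0, 0, 0, 0, 0, -0.8, 0, 0, 0, 0, 0, -0.01, -0.8, 0, 0, 0, 0, 0, -0.03, -0.8, 0, 0, 0, 0, 0, -0.04, -0.8, 0, 0, 0, -0.03, -0.004, 0, -0.8, 0, 0, 0, -0.03, -0.003, 0, -0.8, 0, 0, 0, -0.02, 0, 0, -0.8, 0, 0, 0, -0.008, 0, 0, -0.8, 0, 0, 0, 0, 0, 0, -0.8, 0, 0, 0, 0, 0, 0, -0.8]

```text
clock: 16.73
eef_pos: [483.4, -109.4, 106.3]
tool_rot: [-3.141, -0.001, 1.498]
force: [-0.2, 0.5, 0.2]
width: 76.8
gripper_force: 0.0
```

Run:
```python
from h import *
st(); c=ctrl.calibration("wrist"); im=ctrl.get_image("wrist")[:,:,::-1]; cv2.imwrite("pics/w8.png",im)
for a,ce,p in comps(im,(60,70,30),(90,255,255),(50,0,600,390),200): print(a,np.round(ce,1),case(ray("",ce,61,c)))
```

```text
t16.73 pos [ 483.4 -109.4  106.3] rot [-3.141e+00 -1.000e-03  1.498e+00] case [ -0.9 -88.7] F [-0.16  0.5   0.25] w76.8 g0.0 q [-0.03  0.63  0.29  2.06 -0.36  0.5   0.46]
7434 [335.2  64.4] [ 5.70111463 -1.48922488]
5168 [321.1 228.5] [ -1.05208657 -88.99976362]
```

View pics/w8.png

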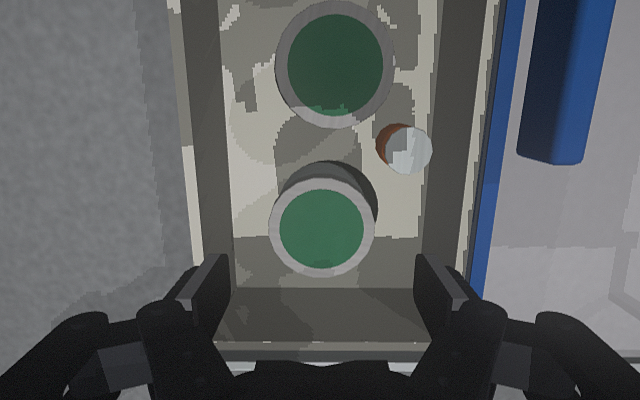

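The right lid at (321,228) is centred between the pads, and the canister at (405,148) stands clear.

Call:
carry_out:
  deltas: [0, 0, 0, 0, 0, 0.03, -0.8, 0, 0, 0, 0, 0, 0.03, -0.8, 0, 0, 0, 0, 0, 0.015, -0.8, 0, 0, 0, 0, 0, 0.005, -0.8, 0, 0, 0, 0, 0, 0, 1, 0, 0, 0, 0, 0, 0, 1, 0, 0, 0, 0, 0, 0, 1, 0, 0, 0, 0, 0, 0, 1]

```text
clock: 17.77
eef_pos: [483.4, -110.5, 27.0]
tool_rot: [3.141, -0.0, 1.497]
force: [-1.4, 0.5, 6.5]
width: 58.5
gripper_force: 66.3
```

Call:
carry_out:
  deltas: [0, 0, 0, 0, 0, -0.005, 1, 0, 0, 0, 0, 0, -0.015, 1, 0, 0, 0, 0, 0, -0.02, 1, 0, 0, 0, 0, 0, -0.01, 1, 0, 0, 0, 0, 0, 0, 1, 0, 0, 0, 0, 0, 0, 1, 0, 0, 0, 0, 0, 0, 1]

```text
clock: 18.65
eef_pos: [482.8, -110.4, 75.7]
tool_rot: [-3.14, -0.0, 1.496]
force: [-0.3, -0.3, -6.3]
width: 58.7
gripper_force: 66.6
```

Run:
```python
from h import *
st(); im=weigh(); st()
for a,ce,p in comps(im,(60,70,30),(90,255,255),(50,0,600,390),200): print(a,np.round(ce,1))
```

```text
t18.65 pos [ 482.8 -110.4   75.7] rot [-3.14  -0.     1.496] case [ -1.4 -89.8] F [-0.28 -0.28 -6.34] w58.7 g66.6 q [-0.    0.68  0.26  2.08 -0.39  0.43  0.48]
meanF [ 0.2   0.02 -6.4 ] std [0.46 0.49 0.61] tau [-1.000e-02 -5.065e+01  4.370e+00 -9.820e+00  1.000e-02  1.000e-02
  0.000e+00]
t19.15 pos [ 483.3 -110.6   76.3] rot [-3.142  0.     1.496] case [ -0.9 -89.9] F [ 0.82 -0.1  -7.04] w59.0 g66.6 q [-0.    0.68  0.26  2.08 -0.39  0.43  0.48]
10728 [337.2  55. ]
12927 [321.2 302.9]
```

The right tin is heaviest: 6.4 N, against 1.9 N (left) and 3.0 N (middle). I'll raise it to hold.

Call:
carry_out:
  deltas: [0, 0, 0, 0, 0, -0.01, 1, 0, 0, 0, 0, 0, -0.025, 1, 0, 0, 0, 0, 0, -0.035, 1, 0, 0, 0, 0, 0, -0.035, 1, 0, 0, 0, 0, 0, -0.035, 1, 0, 0, 0, 0, 0, -0.02, 1, 0, 0, 0, 0, 0, -0.01, 1, 0, 0, 0, 0, 0, 0, 1, 0, 0, 0, 0, 0, 0, 1, 0, 0, 0, 0, 0, 0, 1, 0, 0, 0, 0, 0, 0, 1]

```text
clock: 20.52
eef_pos: [483.0, -110.6, 245.7]
tool_rot: [-3.14, 0.0, 1.496]
force: [0.2, 0.5, -6.2]
width: 58.8
gripper_force: 67.0
```

Run:
```python
from h import *
st(); t=ctrl.get_image("side")[:,:,::-1]; w=ctrl.get_image("wrist")[:,:,::-1]
a=cv2.resize(t[120:300,200:480],None,fx=1.43,fy=1.43,interpolation=cv2.INTER_CUBIC); b=cv2.resize(w,(400,250))
cv2.imwrite("pics/end.png",np.hstack([a[:250,:400],b])); st()
```

```text
t20.52 pos [ 483.  -110.6  245.7] rot [-3.14   0.     1.496] case [ -1.2 -89.9] F [ 0.19  0.53 -6.21] w58.8 g67.0 q [-0.14  0.42  0.44  1.93 -0.23  0.84  0.34]
t20.62 pos [ 483.2 -110.6  246. ] rot [-3.141  0.     1.496] case [ -1.  -89.9] F [ 0.36 -0.03 -6.29] w58.9 g67.0 q [-0.14  0.42  0.44  1.93 -0.23  0.84  0.34]
```

View pics/end.png

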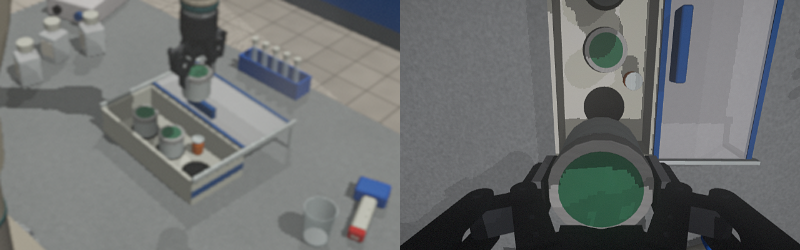

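The side half shows the left and middle tins upright at (145,120) and (170,140), the right mat empty, the canister in place and the cover open. The wrist half shows the right tin held upright at (600,190), with its underside about 225 mm above the worktop.

```bash
python3 -c "
from cell import ctrl
print(ctrl.finish_job())"
```

```text
the job is handed in; nothing more can be done
None
```

The job is handed in at about 20.6 s: the cover is fully open, the left (1.9 N) and middle (3.0 N) tins are back on their mats, and the right tin, heaviest at 6.4 N, is held upright about 155 mm above the rim.

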